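Open a spring-lid curing case and take out the cured resin dome

ROBOT

A 6-joint arm with a two-finger parallel gripper is mounted at the origin on the work surface. World frame = base frame: x ahead of the robot, y to its left, z up, the work surface at z = 0. Lengths are in m, angles in rad, forces in N, time in s.
With the tool pointing down it reaches from about 0.35 to 0.975 m from the base axis. Payload 17.4 kg.
Tool frame: the origin (TCP) lies where the fingers leave the gripper's body, on its centre line; the fingertips stand 73 mm ahead of it and the grasp point (between the pads) lies 54 mm ahead of it; z points along the fingers, y is the line along which they close (so a half turn about z gives the same grasp; the last joint's range is limited). The gripper opens to 85 mm and grips with 20 to 120 N. Pads are 22 mm wide; open, the fingers measure 114 mm over their backs; the gripper's body (76 mm by 85 mm) begins 54 mm behind the grasp point. The pads swing forward as they close: fully open they stand 13 mm farther back than shut.
Start: joints at [1.224, 0.116, 1.442, -0, 1.584, -0.038], TCP at [0.205, 0.643, 0.304] pointing down, gripper open.
Joint ranges: [-2.83, 2.83], [-0.83, 2.19], [0.07, 2.5], [-1.14, 4.28], [0.01, 3], [-2.97, 2.97]. Speed limits (rad/s): [1.89, 1.89, 2.22, 3.14, 3.14, 3.14].

INTERFACE

Orientations are given as [roll, pitch, yaw] about the fixed x, y, z axes, in that order (R = Rz(yaw) Ry(pitch) Rx(roll)).
In Python, from bench import robot gives the robot as it stands.
- The arm moves only by the tool jog_arm, never from a script. Its arguments are lists of equal length, an entry for each row: "linear": the shift along the tool's x, y, z in mm, a list of three; "turn": the turn, a rotation vector about the tool's x, y, z in rad, a list of three; "gripper": the opening, from 0 (shut) to 1 (fully open). A call has exactly 8 rows; each row is the pose to reach, as a shift and turn from the pose commanded when the call began, along the tool's axes at that moment; what a row does not reach only later rows make up. A row lasts 1/12 s, in which the tool goes at most 41.7 mm and 7.16 degrees, less where a joint would pass 70% of its speed; a pose out of reach is approached as far as the arm can. A call with a gripper value outside its range is refused whole. The fingers move at their own pace and stop on an object; "force" is the grip in N (left out, the last holds). Time passes only in rows, so rows that repeat a pose let the fingers close, or fill a call up. It gives the time, the measured TCP pose, the force, the opening and the grip force at its end, in the units of the state.
- robot.state(): the state, without advancing time (a new reading comes with each control period).
- robot.snapshot(name): name is "scene" or "top" or "wrist"; returns a dict with "frame" (420x560x3 uint8, red, green, blue), "fx", "fy", "cx", "cy" (pixels), "R" (3x3) and "t" (3): a world point X has camera coordinates R X + t. Camera axes: x right, y down, z forward; pixel columns grow to the right and rows downward; lengths in m; the calibration is good to about 2 mm. A picture is of the moment at which its call begins. There is no depth.
- robot.finish_job(): hands the job in; it is judged then, once.
Trained networks look in the newest picture that a camera, given by its name, has taken for a name from the list of things; names that differ only in an ending like _2 or _b are one class to them, and where a whole thing is asked for, a point or a joint stands for the part that bears it (a point fixed in the world has none). Each returns a list of dicts, best first, with "p" (0 to 1); they miss things now and then, are a little off and sometimes report something else, mostly with a low value. They report only what shows in the picture. A call takes as long as a camera call. They do not tell look-alikes from the thing itself.
- robot.find_in(camera, target): "xyz" ([x, y, z] in m, in world coordinates, good to about 4 mm: the middle of the surface that is visible of it).
- robot.regions_of(camera, target): "mask" (420x560 bool, what is visible of it).
The state is a dict: "t": time; "joint_positions": joint angles; "qd": joint speeds; "effort": joint torques, N m; "tcp_pos": TCP position; "ee_rot": TCP orientation; "wrist_force": force on the tool from outside, world axes, zero at the start; "moment": the same for the moment, N m; "grip_width": opening from 0.0 (shut) to 1.0 (fully open); "finger_force": force on a finger pad.
Only numpy, scipy, OpenCV 4.12 (cv2) and the standard library are available. Lean on these libraries where they do the work, as an engineer would, in place of code of your own. Each camera call takes 0.05 s, during which the arm holds its last target. There are 200 camera calls.

TASK

Press the catch button of the curing case and steady the spring lid with the gripper from the moment it lets go until it rests against its open stop, so that it never flies open. Then take the resin dome out of the case and set it down gently, flat side down and wholly on the sanding mat, leaving the case open and everything else on the bench where it is. Do not lean hard on the case at any time.

Things in the scene. Friction and masses are not known exactly. Their poses are not given: they have to be found in the camera images.
- case: Grey plastic case, an open tray fixed to the bench. Origin: centre of its underside; z up. 140 mm along x, 150 along y, walls 5 thick, rim 50 high, inner floor 8 above the bench. Lid hinged on the +x rim. An aluminium lamp bar hangs over its -x front: x -135 to -75 mm, 300 long in y, 130 to 155 mm above the bench, on 12 mm posts at x -120, y +-140 mm.
- lid (a joint): Angle in rad of the white flat lid (140 x 150 x 8 mm, 0.3 kg, covering the tray, top 58 mm above the bench when shut): 0 shut, 1.8 at the open stop, just past upright. A spring always pushes it open (0.24 to 0.29 N m); left alone it hits the stop at over 10 rad/s (5 is flying open). It stays open. Steady it from its outer face, a finger near the free edge, backing away.
- lid_hinge (a point): Hinge axis of the lid, on its underside, at case x = +70 mm, 50 mm above the bench, at the middle of the lid's width. Hinge axis along the case's y. Turns with the lid: its -x axis points from the hinge to the lid's free edge, its z axis out of the lid's outer face.
- lid_edge (a point): Middle of the lid's free edge, on its outer face (case x = -70 mm, 58 mm above the bench when shut); 140 mm from the hinge, turns with the lid.
- catch (a joint): Travel of the catch button in m: 0 out, 0.008 at its hard bottom. Straight down; 1.2 N to start, 6 N at the bottom. The lid is let go at 5 to 6 mm of travel.
- catch_top (a point): Centre of the top of the black catch button, a disc 24 mm across on a housing (36 x 37 mm, 60 mm high) beside the tray, at case x -55, y -98 mm: 23 mm outside the lid's side, 15 mm behind its free edge. Its top stands 68 mm above the bench when out, 10 mm above the lid's top; 2 mm above it at the bottom. So one open finger can press it while the other is over the lid. Moves with the button.
- dome: Clear resin dome with a pressed flower inside, 46 mm across, 30 mm high, upright sides up to 16 mm, rounded above; about 60 g. Lies flat on the case floor under the lid, near the middle. Origin: centre of its flat underside; z up.
- mat: Square teal sanding mat, 150 x 150 x 4 mm, fixed to the bench in front of the case. Origin: centre of its underside; z up, sides along its x and y.
- jar: Bystander: small glass jar with black cap, 48 mm across, 60 mm high. Origin under its centre.
- slab: Bystander: clear resin slab with flowers, 90 x 120 x 18 mm. Origin under its centre.
- sander: Bystander: hand sanding block, 100 x 60 x 32 mm. Origin under its centre.
Mind the look-alikes: they are no part of the job. What is meant by the mat is not purple or white, and is the smaller of those in its own colour.

How it is judged:
By the outcome, as a careful person would: the job done as asked, in the order asked, and still so for the second after the job is handed in, with the robot touching nothing.
It also fails if it takes over 64 s, if anything falls off the work surface, if the arm or the gripper's body presses on something with over 40 N, if the wrist force passes 120 N, or if a joint passes its speed limit or range.

## Working session

There is one attempt and no reset: what is moved stays moved. The work goes in short steps, Python scripts to look and compute and a tool call to move; the robot and the scene stay as the last step left them, time stands still between calls to the robot, and variables do not carry over. Pictures are saved under pics/ and viewed, at most 14 in all, crops included, and the job is handed in when it is done.

Besides the shell and the picture viewer there is one more tool, called after "Emit:" in YAML: its name, and indented under it one key for each argument. jog_arm: Moves the arm, as the interface text tells. Its arguments: {"type":"object","properties":{"linear":{"type":"array","items":{"type":"array","items":{"type":"number"}}},"turn":{"type":"array","items":{"type":"array","items":{"type":"number"}}},"gripper":{"type":"array","items":{"type":"number"}},"force":{"type":"number"}},"required":["linear","turn","gripper"]}

```bash
ls; mkdir -p pics
cat > h.py <<'E'
from bench import robot
import numpy as np, cv2
def snap(n,f=None):
    s=robot.snapshot(n)
    if f: cv2.imwrite('pics/'+f,s['frame'][:,:,::-1])
    return s
def ray(s,u,v,z):
    R=np.array(s['R']);t=np.array(s['t']);c=-R.T@t
    d=R.T@np.array([(u-s['cx'])/s['fx'],(v-s['cy'])/s['fy'],1]);return c+d*(z-c[2])/d[2]
def proj(s,X):
    p=np.array(s['R'])@np.array(X)+np.array(s['t']);return np.array([s['fx']*p[0]/p[2]+s['cx'],s['fy']*p[1]/p[2]+s['cy']])
E
python3 - <<'E'
from h import *
a=snap('scene','s1.png');b=snap('top','t1.png')
cv2.imwrite('pics/st1.png',cv2.resize(np.vstack([a['frame'],b['frame']])[:,:,::-1],(400,600)))
for s,n in((a,'scene'),(b,'top')):
    print(n,s['fx'],(-np.array(s['R']).T@np.array(s['t'])).round(3))
    for o in ['case','lid','lid_hinge','lid_edge','catch','catch_top','dome','mat','jar','slab','sander']:
        try:print(n,o,[(np.round(r['xyz'],3).tolist(),round(r['p'],2),proj(s,r['xyz']).round().tolist()) for r in robot.find_in(n,o)])
        except Exception as e:print(o,e)
print(robot.state())
E
```

```text
pics
scene 440.1955272231809 [ 1.454 -0.415  0.894]
scene case [([0.51, 0.079, 0.059], 0.85, [314.0, 213.0])]
scene lid [([0.479, 0.157, 0.054], 0.91, [332.0, 204.0])]
scene lid_hinge [([0.471, 0.156, 0.058], 0.83, [331.0, 201.0])]
scene lid_edge [([0.476, 0.155, 0.054], 0.59, [331.0, 203.0]), ([0.465, 0.41, 0.028], 0.32, [396.0, 191.0])]
scene catch [([0.54, 0.071, 0.069], 0.5, [316.0, 217.0])]
scene catch_top []
scene dome []
scene mat [([0.544, -0.513, 0.006], 0.94, [119.0, 284.0]), ([0.766, 0.215, 0.007], 0.82, [396.0, 270.0]), ([0.534, -0.272, -0.001], 0.59, [206.0, 261.0]), ([0.276, -0.387, 0.007], 0.55, [151.0, 215.0]), ([0.751, -0.099, 0.05], 0.23, [291.0, 286.0])]
scene jar [([0.753, -0.096, 0.048], 0.71, [292.0, 286.0])]
scene slab [([0.703, -0.331, 0.016], 0.56, [198.0, 306.0])]
scene sander [([0.465, 0.409, 0.032], 0.67, [396.0, 191.0])]
top 511.41411397767195 [ 0.303 -0.052  1.417]
top case [([0.454, 0.092, 0.055], 0.67, [237.0, 223.0])]
top lid [([0.46, 0.156, 0.059], 0.9, [213.0, 221.0])]
top lid_hinge [([0.467, 0.152, 0.058], 0.6, [215.0, 218.0])]
top lid_edge [([0.46
[... 614 characters left out ...]
0.78, [124.0, 227.0])]
{'t': 1.2, 'joint_positions': array([ 1.22419425e+00,  1.16002567e-01,  1.44158300e+00,  2.19905411e-05,
        1.58400413e+00, -3.77849152e-02]), 'qd': array([ 0.00012466, -0.00050733, -0.00062356,  0.00105955, -0.00094491,
        0.00083845]), 'effort': array([ 4.63967066e-03, -7.31728649e+01, -6.32667947e+01,  1.28680372e-04,
        2.62346502e-04,  9.71889858e-05]), 'tcp_pos': array([0.20515198, 0.64308019, 0.30391197]), 'ee_rot': array([ 3.14158887e+00, -2.18612108e-05,  2.83277578e+00]), 'wrist_force': array([-0.63366331,  0.23121919, -0.76006842]), 'moment': array([-0.01451893, -0.03732155,  0.04912304]), 'finger_force': 0.0, 'grip_width': 1.0020921893203627}
```

View pics/s1.png

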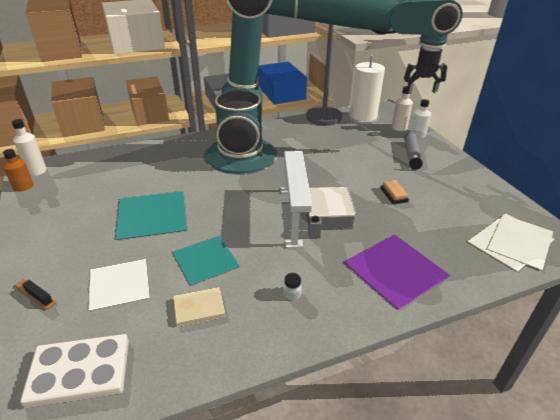

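View pics/t1.png

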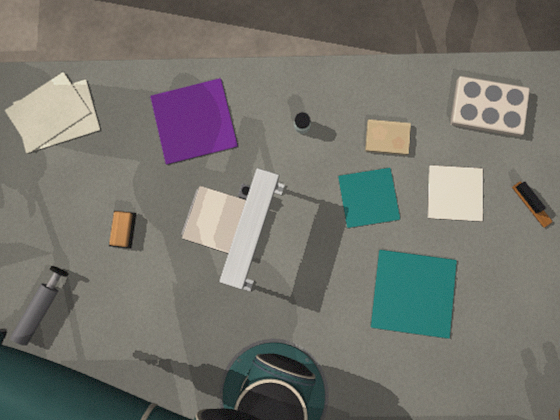

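The pictures show three flat look-alikes for the mat: a large teal one at top px (414,294), a small teal one at (369,197), and purple (195,121) and white (456,193) ones. By the description, the mat is the small teal one. The case lid is at (213,218), with the bar in front of it at (250,230) and the black catch at (246,190). One close crop will check the choice.

Run:
```python
from h import *
a=snap('scene');b=snap('top')
for s,n in((a,'scene'),(b,'top')):
    for o in ['mat','lid']:
        for r in robot.regions_of(n,o):
            m=r['mask'].astype(np.uint8);c,_=cv2.findContours(m,0,2);c=max(c,key=cv2.contourArea)
            box=cv2.boxPoints(cv2.minAreaRect(c));z=.004 if o=='mat' else .058
            ap=cv2.approxPolyDP(c,3,True)[:,0]
            P=np.array([ray(s,*q,z)[:2] for q in ap])
            print(n,o,round(r['p'],2),ap.tolist(),P.round(3).tolist())
cs=b['frame'][160:300,170:420]; ca=a['frame'][140:280,170:370]
T=cv2.resize(cs,None,fx=3,fy=3,interpolation=2)[:300,:800] if 0 else cv2.resize(b['frame'][160:300,170:410],(685,400),interpolation=2)
cv2.imwrite('pics/c1.png',T[:,:,::-1])
cv2.imwrite('pics/c2.png',cv2.resize(a['frame'][140:260,270:370],(500,600),interpolation=2)[:,:,::-1])
```

```text
scene mat 0.93 [[394, 235], [344, 262], [399, 309], [441, 283], [449, 273]] [[0.633, 0.297], [0.683, 0.096], [0.886, 0.148], [0.85, 0.307], [0.827, 0.352]]
scene mat 0.76 [[183, 192], [120, 198], [116, 238], [186, 229]] [[0.18, -0.264], [0.14, -0.47], [0.346, -0.502], [0.379, -0.296]]
scene mat 0.65 [[219, 237], [174, 251], [190, 283], [238, 265]] [[0.451, -0.21], [0.465, -0.349], [0.606, -0.333], [0.587, -0.191]]
scene lid 0.34 [[310, 189], [311, 215], [353, 215], [346, 188]] [[0.386, 0.121], [0.513, 0.067], [0.559, 0.187], [0.423, 0.236]]
top mat 0.98 [[389, 168], [339, 176], [348, 227], [399, 218]] [[0.608, -0.331], [0.587, -0.19], [0.443, -0.211], [0.466, -0.353]]
top mat 0.84 [[431, 166], [428, 216], [481, 220], [481, 170]] [[0.612, -0.449], [0.471, -0.433], [0.457, -0.578], [0.598, -0.587]]
top mat 0.78 [[380, 251], [371, 326], [449, 337], [455, 261]] [[0.376, -0.297], [0.175, -0.265], [0.144, -0.472], [0.346, -0.5]]
top lid 0.57 [[201, 186], [183, 237], [227, 250], [245, 201]] [[0.555, 0.189], [0.417, 0.236], [0.381, 0.118], [0.512, 0.069]]
```

View pics/c1.png

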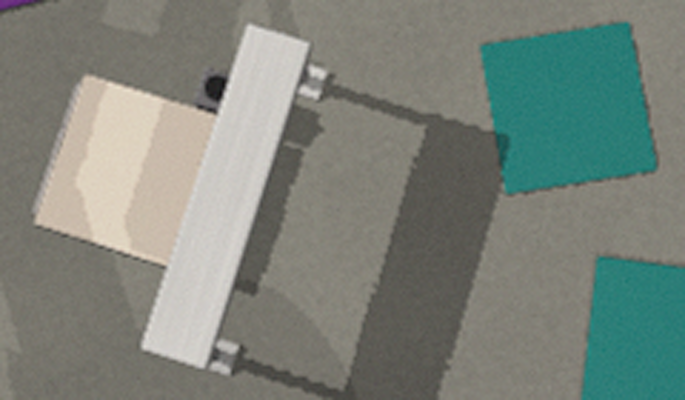

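View pics/c2.png

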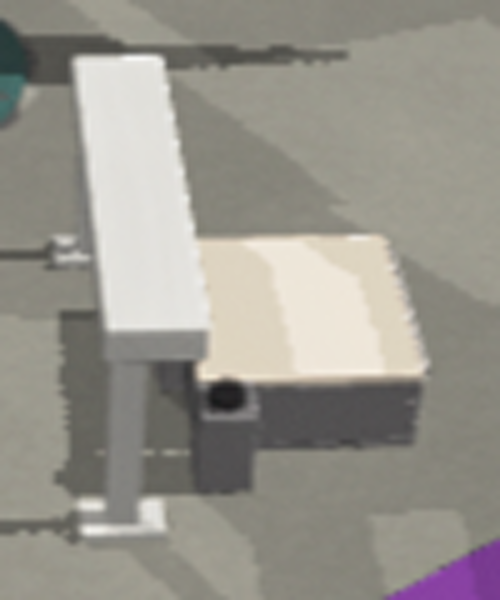

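The crop confirms the small teal mat, centre about top px (369,197). The lid's hinge corners are at top px (200,186) and (182,238). The catch button is at top px (245,191) and scene px (316,219). Next I fit the case pose from all of these.

```bash
cat >> h.py <<'E'
from scipy.spatial.transform import Rotation as Ro
def cw(P,p): # case->world
    c,s=np.cos(p[2]),np.sin(p[2]);return np.array([p[0]+c*P[0]-s*P[1],p[1]+s*P[0]+c*P[1],P[2]])
def rows(pos,Rm,n=8): pass
E
python3 - <<'E'
from h import *
from scipy.optimize import least_squares
a=snap('scene');b=snap('top')
H=[[.07,-.075,.058],[.07,.075,.058]];C=[[-.055,-.098,.068]]
B=[[-.075,-.15,.155],[-.135,-.15,.155],[-.075,.15,.155],[-.135,.15,.155]]
top=[(199.8,185.6),(182.3,238.1),(245.3,190.8),(256.9,168.4),(279,174.7),(219.4,281.9),(242.9,288.9)]
sc=[(355.4,215),(347,187.4),(315.6,218.8),(311.6,206),(291.4,206),(302.6,151.2),(284.6,151.6)]
M=H+C+B
f=lambda p:np.concatenate([[proj(b,cw(X,p))-u for X,u in zip(M,top)],[proj(a,cw(X,p))-u for X,u in zip(M,sc)]]).ravel()
r=least_squares(f,[.46,.15,1.265],loss='soft_l1');print(r.x,r.fun.reshape(-1,2).round(1).tolist())
mt=[(389,168),(339,176),(348,227),(399,218)]
ms=[(238,265),(219,237),(174,251),(190,283)]
p=np.array([ray(b,u+.0,v,.004)[:2] for u,v in mt]);print(p.mean(0),np.linalg.norm(p-np.roll(p,1,0),axis=1))
p2=np.array([ray(a,u+.0,v,.004)[:2] for u,v in ms]);print(p2.mean(0))
d=p[0]-p[1];print(np.degrees(np.arctan2(d[1],d[0])))
np.save('case.npy',r.x)
w=snap('wrist','w1.png');print(w['fx'],(np.array(w['R'])).round(3),(-np.array(w['R']).T@np.array(w['t'])).round(3))
print('catch',cw(C[0],r.x),'edge',cw([-.07,0,.058],r.x))
E
```

```text
[0.46450057 0.14977856 1.25284135] [[-0.3, -0.6], [-0.8, -0.3], [0.3, -0.9], [-0.4, -1.5], [0.1, -0.8], [-0.6, -0.4], [-0.8, 0.1], [-1.0, -0.6], [-1.0, -0.9], [-0.6, -1.1], [0.4, -0.8], [-1.0, -0.2], [-0.9, -0.8], [-1.0, -0.8]]
[ 0.52613282 -0.2712268 ] [0.14337931 0.14226459 0.14564323 0.14350273]
[ 0.52735265 -0.2707728 ]
-81.67218445375963
341.4399753422252 [[ 0.304  0.953 -0.001]
 [ 0.918 -0.293  0.266]
 [ 0.253 -0.081 -0.964]] [0.139 0.663 0.373]
catch [0.54039413 0.06689812 0.068     ] edge [0.44261684 0.08328719 0.058     ]
```

```bash
cat >> h.py <<'E'
P=np.load('case.npy')
cx=np.array([np.cos(P[2]),np.sin(P[2]),0]);up=np.array([0,0,1.])
def tilt(th):
    z=-np.sin(th)*cx-np.cos(th)*up; x=-np.cos(th)*cx+np.sin(th)*up
    return np.c_[x,np.cross(z,x),z]
def pose(K,th,L=.073,off=.011):  # contact corner K in case coords (y= tool mid)
    R=tilt(th);return cw(K,P)-L*R[:,2]+off*R[:,0],R
def cur():
    s=robot.state();return np.array(s['tcp_pos']),Ro.from_euler('xyz',s['ee_rot']).as_matrix(),s
def rel(pR,base=None):
    p,R=base if base else cur()[:2]
    return (R.T@(pR[0]-p)*1000).round(1).tolist(),Ro.from_matrix(R.T@pR[1]).as_rotvec().round(4).tolist()
def incase(p):
    d=np.array(p)-[P[0],P[1],0];c,s=np.cos(P[2]),np.sin(P[2]);return np.array([c*d[0]+s*d[1],-s*d[0]+c*d[1],d[2]])
E
python3 - <<'E'
from h import *
p,R,s=cur();print(incase(p),s['t'],s['joint_positions'])
for K in ([.03,-.048,.20],[-.055,-.048,.115]):
    q=pose(K,.70);print(q[0],incase(q[0]),rel(q))
E
```

```text
[0.3874944  0.40056863 0.30390939] 1.65 [ 1.22420169e+00  1.15994883e-01  1.44159549e+00  3.87724451e-06
  1.58399260e+00 -3.78097906e-02]
[0.53154528 0.19994801 0.26291987] [ 0.06861463 -0.048       0.26291987] ([-445.6, -323.0, 41.0], [0.5446, 0.5496, -1.4918])
[0.50497218 0.11920849 0.17791987] [-0.01638537 -0.048       0.17791987] ([-444.8, -408.0, 126.0], [0.5446, 0.5496, -1.4918])
```

View pics/w1.png

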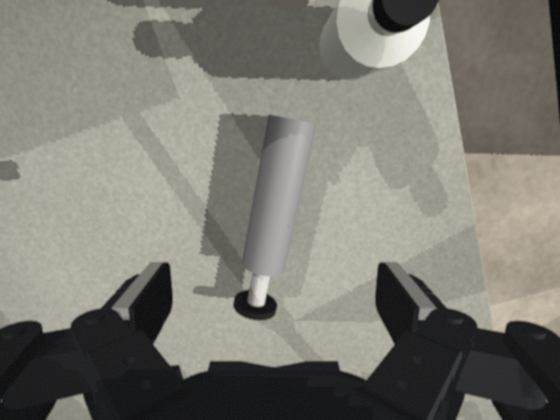

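The wrist view shows the open pads, inner tip corners near px (170,264) and (377,264). From those I can estimate the tip distance when open, and then move to the hover.

Run:
```python
from h import *
w=snap('wrist');p,R,_=cur()
Rc=np.array(w['R']);c=-Rc.T@np.array(w['t'])
for u,v in((170,264),(377,264),(133,262+0),(172,300),(375,300)):
    d=Rc.T@np.array([(u-w['cx'])/w['fx'],(v-w['cy'])/w['fy'],1]);d=R.T@d;o=R.T@(c-p)
    k=(np.sign(d[1])*.0425-o[1])/d[1];print((o+k*d)*1000)
```

```text
[ 11.01264599 -42.5         57.5207354 ]
[ 8.73268672 42.5        62.52465049]
[ 26.80866395 -42.5         24.36656685]
[ -4.37663799 -42.5         56.07549473]
[-7.26572219 42.5        61.03559081]
```

Emit:
jog_arm:
  linear:
    - [-40, -30, 0]
    - [-80, -60, 0]
    - [-120, -90, 0]
    - [-160, -120, 0]
    - [-200, -150, 10]
    - [-240, -180, 15]
    - [-280, -210, 20]
    - [-320, -240, 25]
  turn:
    - [0, 0, 0]
    - [0.05, 0.05, -0.12]
    - [0.08, 0.08, -0.24]
    - [0.12, 0.12, -0.36]
    - [0.16, 0.16, -0.48]
    - [0.2, 0.2, -0.6]
    - [0.24, 0.24, -0.7]
    - [0.28, 0.28, -0.8]
  gripper: [1, 1, 1, 1, 1, 1, 1, 1]

```text
t: 2.37
tcp_pos: [0.3987, 0.3703, 0.2861]
ee_rot: [-2.994, -0.35, -2.678]
wrist_force: [0.4, 0.2, -0.1]
grip_width: 1.002
finger_force: 0.0
```

Run:
```python
from h import *
for K in ([.0,-.048,.13],[-.057,-.048,.095]):
    q=pose(K,.70,.06);print(incase(q[0]),rel(q))
```

```text
[ 0.0302398  -0.048       0.18297693] ([-50.1, -223.0, 125.6], [0.2573, 0.2785, -0.7061])
[-0.0267602  -0.048       0.14797693] ([-24.4, -256.1, 177.7], [0.2573, 0.2785, -0.7061])
```

Emit:
jog_arm:
  linear:
    - [-8, -32, 10]
    - [-16, -64, 25]
    - [-24, -96, 45]
    - [-32, -128, 65]
    - [-40, -165, 85]
    - [-48, -195, 105]
    - [-50, -223, 125]
    - [-50, -223, 125.5]
  turn:
    - [0.03, 0.035, -0.09]
    - [0.065, 0.07, -0.18]
    - [0.1, 0.105, -0.27]
    - [0.13, 0.14, -0.36]
    - [0.165, 0.18, -0.45]
    - [0.2, 0.22, -0.55]
    - [0.23, 0.25, -0.64]
    - [0.2573, 0.2785, -0.7061]
  gripper: [1, 1, 1, 1, 1, 1, 1, 1]

```text
t: 3.03
tcp_pos: [0.5186, 0.1608, 0.1802]
ee_rot: [3.139, -0.704, -1.89]
wrist_force: [-1.0, -0.4, -0.9]
grip_width: 1.002
finger_force: 0.0
```

Run:
```python
from h import *
print(incase(cur()[0]),cur()[2]['joint_positions'],rel(pose([0,0,0],.7))[1])
for K in ([-.057,-.048,.09],[-.057,-.048,.075]):
    q=pose(K,.70,.06);print(incase(q[0]),rel(q))
```

```text
[ 0.02737313 -0.04797886  0.18017674] [ 0.44092563  0.13146649  1.71577224 -0.49978446  1.79503697 -2.3666951 ] [0.0032, -0.0036, -0.0011]
[-0.0267602  -0.048       0.14297693] ([17.2, -0.2, 63.4], [0.0032, -0.0036, -0.0011])
[-0.0267602  -0.048       0.12797693] ([7.5, -0.3, 74.8], [0.0032, -0.0036, -0.0011])
```

Emit:
jog_arm:
  linear:
    - [2, 0, 8]
    - [4, 0, 16]
    - [7, 0, 26]
    - [10, 0, 36]
    - [13, 0, 48]
    - [15, 0, 56]
    - [17, 0, 63]
    - [17, 0, 63]
  turn:
    - [0, 0, 0]
    - [0.003, -0.003, -0.001]
    - [0.003, -0.003, -0.001]
    - [0.003, -0.003, -0.001]
    - [0.003, -0.003, -0.001]
    - [0.003, -0.003, -0.001]
    - [0.003, -0.003, -0.001]
    - [0.003, -0.003, -0.001]
  gripper: [1, 1, 1, 1, 1, 1, 1, 1]

```text
t: 3.7
tcp_pos: [0.5005, 0.1131, 0.1451]
ee_rot: [-3.136, -0.696, -1.895]
wrist_force: [0.2, 0.1, 0.5]
grip_width: 0.999
finger_force: 0.0
```

Run:
```python
from h import *
w=snap('wrist','w2.png');b=snap('scene')
s=cur()[2];print(s['wrist_force'],incase(cur()[0]),s['joint_positions'])
v=np.zeros((420,1000,3),np.uint8);cv2.imwrite('pics/w2s.png',np.hstack([cv2.resize(w['frame'],(400,300)),cv2.resize(b['frame'][140:260,270:430],(400,300),interpolation=2)])[:,:,::-1])
for X in ([-.055,-.098,.068],[-.07,-.075,.058],[-.07,0,.058]): print(proj(w,cw(X,P))*400/560)
```

```text
[ 0.2202654  -0.41784259 -0.1579515 ] [-0.02253763 -0.04597317  0.14606306] [ 0.38227191  0.08449252  1.82508998 -0.51864709  1.70402439 -2.38109555]
[117.24601794 222.62485514]
[154.43135174 203.69440153]
[254.51632367 203.2929515 ]
```

View pics/w2s.png

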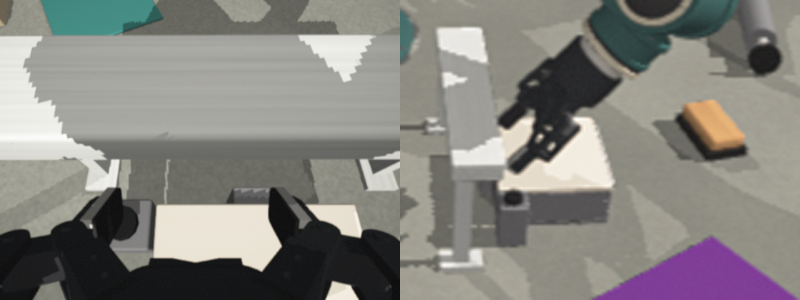

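The wrist view has the left finger above the button (about px (124,222) in the composite) and the right finger over the lid near its edge (row 204). Bar clearance looks fine. Next I lower almost to the button.

Run:
```python
from h import *
for i in range(3): print(incase(cur()[0]),robot.state()['t'],robot.state()['ee_rot'])
for z in (.074,.069,.062):
    print(z,rel(pose([-.057,-.048,z],.70,.06)))
```

```text
[-0.02253763 -0.04597317  0.14606306] 3.8 [-3.13536333 -0.69549894 -1.89530401]
[-0.02253763 -0.04597317  0.14606306] 3.8 [-3.13536333 -0.69549894 -1.89530401]
[-0.02253763 -0.04597317  0.14606306] 3.8 [-3.13536333 -0.69549894 -1.89530401]
0.074 ([-9.0, -1.9, 17.4], [-0.002, 0.0045, -0.005])
0.069 ([-12.2, -1.9, 21.2], [-0.002, 0.0045, -0.005])
0.062 ([-16.7, -1.9, 26.6], [-0.002, 0.0045, -0.005])
```

Emit:
jog_arm:
  linear:
    - [-3, -1, 5]
    - [-6, -1.5, 10]
    - [-8, -1.9, 15]
    - [-9, -1.9, 17.4]
    - [-9, -1.9, 17.4]
    - [-9, -1.9, 17.4]
    - [-9, -1.9, 17.4]
    - [-9, -1.9, 17.4]
  turn:
    - [0, 0, 0]
    - [-0.002, 0.0045, -0.005]
    - [-0.002, 0.0045, -0.005]
    - [-0.002, 0.0045, -0.005]
    - [-0.002, 0.0045, -0.005]
    - [-0.002, 0.0045, -0.005]
    - [-0.002, 0.0045, -0.005]
    - [-0.002, 0.0045, -0.005]
  gripper: [1, 1, 1, 1, 1, 1, 1, 1]

```text
t: 4.47
tcp_pos: [0.5018, 0.1095, 0.1271]
ee_rot: [-3.141, -0.7, -1.888]
wrist_force: [0.7, -0.5, -0.3]
grip_width: 0.999
finger_force: 0.0
```

Run:
```python
from h import *
print(incase(cur()[0]),incase(pose([-.057,-.048,.074],.70,.06)[0]),robot.state()['wrist_force'])
for z in (.069,.062):
    print(z,rel(pose([-.057,-.048,z],.70,.06)))
```

```text
[-0.02661644 -0.04800323  0.12705136] [-0.0267602  -0.048       0.12697693] [ 0.67389946 -0.54875015 -0.27083196]
0.069 ([-3.2, 0.0, 4.0], [-0.0004, 0.0, 0.0002])
0.062 ([-7.7, 0.0, 9.3], [-0.0004, 0.0, 0.0002])
```

Emit:
jog_arm:
  linear:
    - [-1, 0, 1.2]
    - [-2, 0, 2.3]
    - [-3, 0, 3.5]
    - [-3.9, 0, 4.6]
    - [-4.5, 0, 5.4]
    - [-4.5, 0, 5.4]
    - [-4.5, 0, 5.4]
    - [-4.5, 0, 5.4]
  turn:
    - [0, 0, 0]
    - [0, 0, 0]
    - [0, 0, 0]
    - [0, 0, 0]
    - [0, 0, 0]
    - [0, 0, 0]
    - [0, 0, 0]
    - [0, 0, 0]
  gripper: [1, 1, 1, 1, 1, 1, 1, 1]

```text
t: 5.13
tcp_pos: [0.5017, 0.1094, 0.1198]
ee_rot: [3.141, -0.7, -1.888]
wrist_force: [0.1, -0.1, -0.5]
grip_width: 0.999
finger_force: 0.0
```

Run:
```python
from h import *
s=robot.state();print(incase(cur()[0]),s['wrist_force'],s['moment'])
```

```text
[-0.02675908 -0.0479322   0.11982717] [ 0.10070319 -0.14746901 -0.53343076] [ 0.32817689 -0.03524369 -0.01653973]
```

Emit:
jog_arm:
  linear:
    - [-0.6, 0, 0.8]
    - [-1.3, 0, 1.5]
    - [-1.3, 0, 1.5]
    - [-1.3, 0, 1.5]
    - [-1.3, 0, 1.5]
    - [-1.3, 0, 1.5]
    - [-1.3, 0, 1.5]
    - [-1.3, 0, 1.5]
  turn:
    - [0, 0, 0]
    - [0, 0, 0]
    - [0, 0, 0]
    - [0, 0, 0]
    - [0, 0, 0]
    - [0, 0, 0]
    - [0, 0, 0]
    - [0, 0, 0]
  gripper: [1, 1, 1, 1, 1, 1, 1, 1]

```text
t: 5.8
tcp_pos: [0.5017, 0.1094, 0.1178]
ee_rot: [3.142, -0.7, -1.888]
wrist_force: [0.0, -0.2, 1.4]
grip_width: 0.997
finger_force: 0.6
```

Run:
```python
from h import *
s=robot.state();print(incase(cur()[0]),s['wrist_force'],s['moment'])
```

```text
[-0.02673311 -0.04796728  0.11783307] [ 0.0245053  -0.19583192  1.35922017] [ 0.11546953 -0.16788284  0.12028033]
```

Emit:
jog_arm:
  linear:
    - [-0.6, 0, 0.8]
    - [-1.3, 0, 1.5]
    - [-1.3, 0, 1.5]
    - [-1.3, 0, 1.5]
    - [-1.3, 0, 1.5]
    - [-1.3, 0, 1.5]
    - [-1.3, 0, 1.5]
    - [-1.3, 0, 1.5]
  turn:
    - [0, 0, 0]
    - [0, 0, 0]
    - [0, 0, 0]
    - [0, 0, 0]
    - [0, 0, 0]
    - [0, 0, 0]
    - [0, 0, 0]
    - [0, 0, 0]
  gripper: [1, 1, 1, 1, 1, 1, 1, 1]

```text
t: 6.47
tcp_pos: [0.5017, 0.1094, 0.1158]
ee_rot: [3.141, -0.7, -1.888]
wrist_force: [1.1, -1.4, 2.2]
grip_width: 1.001
finger_force: 1.1
```

Run:
```python
from h import *
s=robot.state();print(incase(cur()[0]),s['wrist_force'],s['moment'],s['joint_positions'])
```

```text
[-0.02670847 -0.04791811  0.11581778] [ 1.11130121 -1.40762459  2.17318988] [-0.08704788 -0.22512242  0.05036309] [ 0.37538513  0.11801485  1.84490241 -0.52088606  1.65915233 -2.36566056]
```

Emit:
jog_arm:
  linear:
    - [-0.6, 0, 0.8]
    - [-1.3, 0, 1.5]
    - [-1.3, 0, 1.5]
    - [-1.3, 0, 1.5]
    - [-1.3, 0, 1.5]
    - [-1.3, 0, 1.5]
    - [-1.3, 0, 1.5]
    - [-1.3, 0, 1.5]
  turn:
    - [0, 0, 0]
    - [0, 0, 0]
    - [0, 0, 0]
    - [0, 0, 0]
    - [0, 0, 0]
    - [0, 0, 0]
    - [0, 0, 0]
    - [0, 0, 0]
  gripper: [1, 1, 1, 1, 1, 1, 1, 1]

```text
t: 7.13
tcp_pos: [0.5017, 0.1095, 0.1138]
ee_rot: [3.141, -0.7, -1.888]
wrist_force: [1.0, -1.1, 3.5]
grip_width: 1.001
finger_force: 1.7
```

Run:
```python
from h import *
s=robot.state();print(incase(cur()[0]),s['wrist_force'],s['moment'])
```

```text
[-0.02666768 -0.04792643  0.11384894] [ 0.97628357 -1.05271321  3.50227445] [-0.22385292 -0.13370799  0.04115924]
```

Emit:
jog_arm:
  linear:
    - [-0.5, 0, 0.6]
    - [-0.9, 0, 1.1]
    - [-0.9, 0, 1.1]
    - [-0.9, 0, 1.1]
    - [-0.9, 0, 1.1]
    - [-0.9, 0, 1.1]
    - [-0.9, 0, 1.1]
    - [-0.9, 0, 1.1]
  turn:
    - [0, 0, 0]
    - [0, 0, 0]
    - [0, 0, 0]
    - [0, 0, 0]
    - [0, 0, 0]
    - [0, 0, 0]
    - [0, 0, 0]
    - [0, 0, 0]
  gripper: [1, 1, 1, 1, 1, 1, 1, 1]

```text
t: 7.8
tcp_pos: [0.5017, 0.1094, 0.1125]
ee_rot: [-3.142, -0.7, -1.888]
wrist_force: [0.6, -1.4, 6.3]
grip_width: 1.0
finger_force: 2.6
```

Run:
```python
from h import *
s=robot.state();print(incase(cur()[0]),s['wrist_force'],s['moment'],s['finger_force'])
w=snap('wrist','w3.png');b=snap('scene')
cv2.imwrite('pics/w3s.png',np.hstack([cv2.resize(w['frame'],(400,300)),cv2.resize(b['frame'][160:250,300:420],(400,300),interpolation=2)])[:,:,::-1])
```

```text
[-0.02668134 -0.04794126  0.11248574] [ 0.56149334 -1.35256628  6.34030613] [-0.36557427 -0.13924372  0.02407615] 2.601968280505389
```

View pics/w3s.png

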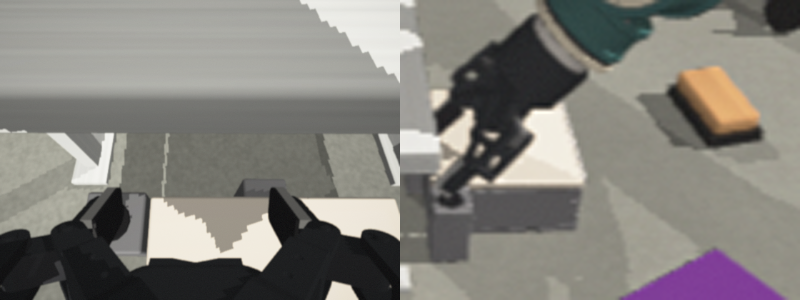

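The finger is on the button (composite px (115,195)) and the lid edge lies at row 197. I compare that edge row with the shut-lid and raised-lid predictions.

Run:
```python
from h import *
w=snap('wrist')
for y in (-.06,-.03,.0):
  for phi in (0,.03):
    r=np.array([-.14,.008]);c,s=np.cos(phi),np.sin(phi)
    X=[.07+c*r[0]+s*r[1],y,.05-s*r[0]+c*r[1]]
    print(y,phi,proj(w,cw(X,P)).round(1))
g=w['frame'].astype(int).sum(2)
for c in (225,250,280,300,330,360): print(c,(np.abs(np.diff(g[260:300,c]))).argmax()+260, g[268:284,c].tolist())
```

```text
-0.06 0 [243.  276.8]
-0.06 0.03 [242.2 275.2]
-0.03 0 [310.4 276.8]
-0.03 0.03 [311.4 275.2]
0.0 0 [377.8 276.9]
0.0 0.03 [380.6 275.2]
225 276 [339, 340, 337, 332, 336, 330, 326, 349, 421, 548, 655, 696, 703, 701, 700, 702]
250 298 [331, 333, 334, 331, 324, 328, 316, 329, 358, 389, 427, 440, 449, 445, 445, 444]
280 276 [337, 335, 340, 334, 331, 333, 332, 336, 354, 391, 421, 438, 444, 445, 444, 448]
300 276 [328, 323, 325, 321, 333, 333, 337, 342, 353, 389, 417, 438, 446, 445, 440, 442]
330 275 [255, 224, 181, 164, 147, 156, 181, 249, 328, 382, 410, 435, 441, 447, 442, 443]
360 276 [256, 253, 253, 250, 252, 250, 260, 285, 325, 374, 413, 431, 442, 442, 446, 442]
```

Run:
```python
import cv2,numpy as np
for f in ('w2','w3'):
    g=cv2.imread(f'pics/{f}.png').astype(int).sum(2)
    print(f,[(c,round(float(np.sum(np.arange(270,292)*np.clip(np.diff(g[270:293,c]),0,None))/np.clip(np.diff(g[270:293,c]),0,None).sum()),1)) for c in (225,250,280,300,360)])
s=__import__('h').robot.state();print(s['wrist_force'],s['moment'],s['t'])
```

```text
w2 [(225, 285.4), (250, 285.6), (280, 285.5), (300, 284.9), (360, 285.2)]
w3 [(225, 276.4), (250, 276.7), (280, 278.0), (300, 277.0), (360, 276.6)]
[ 1.0196098  -0.77618114  6.16096773] [-0.36900716 -0.15208258 -0.01463839] 7.95
```

Emit:
jog_arm:
  linear:
    - [-0.3, 0, 0.3]
    - [-0.5, 0, 0.6]
    - [-0.5, 0, 0.6]
    - [-0.5, 0, 0.6]
    - [-0.5, 0, 0.6]
    - [-0.5, 0, 0.6]
    - [-0.5, 0, 0.6]
    - [-0.5, 0, 0.6]
  turn:
    - [0, 0, 0]
    - [0, 0, 0]
    - [0, 0, 0]
    - [0, 0, 0]
    - [0, 0, 0]
    - [0, 0, 0]
    - [0, 0, 0]
    - [0, 0, 0]
  gripper: [1, 1, 1, 1, 1, 1, 1, 1]

```text
t: 8.62
tcp_pos: [0.5017, 0.1094, 0.1117]
ee_rot: [-3.142, -0.7, -1.888]
wrist_force: [0.2, -2.2, 5.8]
grip_width: 1.001
finger_force: 2.8
```

Run:
```python
from h import *
s=robot.state();print(incase(cur()[0]),s['wrist_force'],s['moment'],s['finger_force'])
```

```text
[-0.02669642 -0.04794867  0.11173901] [ 0.19246699 -2.15602208  5.80805442] [-0.43107672 -0.12047874  0.05365961] 2.8299411374609917
```

```bash
cat > plan.py <<'E'
from h import *
def pl(phi,L=.057):
    u=np.clip(phi/1.0,0,1);u=u*u*(3-2*u)
    th=.70+.35*u;r=.1345-.0165*u;d=th-phi
    n=.008+.011*abs(np.sin(d));c,s=np.cos(phi),np.sin(phi)
    T=[.07-c*r+s*n,-.048,.05+s*r+c*n];return pose(T,th,L,0)
E
python3 - <<'E'
from plan import *
print(rel(pl(.028)),robot.state()['joint_positions'])
base=cur()[:2];ph=.028
for end in (.16,.4,.66,.92,1.18,1.44,1.68,1.90):
    f=np.linspace(ph,end,9)[1:];R=[rel(pl(x),base) for x in f]
    print(end,[r[0] for r in R],[r[1] for r in R][3::4]);base=pl(end);ph=end
E
```

```text
([0.7, -0.1, 0.0], [-0.0002, 0.0005, 0.0003]) [ 0.37541348  0.1229492   1.84703543 -0.52071864  1.65306375 -2.36204089]
0.16 [[1.7, -0.1, -1.8], [2.6, -0.1, -3.7], [3.4, -0.1, -5.6], [4.2, -0.1, -7.5], [4.8, -0.1, -9.4], [5.4, -0.1, -11.4], [6.0, -0.1, -13.4], [6.4, -0.1, -15.4]] [[-0.0002, 0.0083, 0.0002], [-0.0002, 0.0237, 0.0002]]
0.4 [[0.7, -0.0, -3.7], [1.3, 0.0, -7.4], [1.6, -0.0, -11.2], [1.7, -0.0, -15.0], [1.6, -0.0, -18.8], [1.3, 0.0, -22.6], [0.8, 0.0, -26.4], [0.2, -0.0, -30.2]] [[-0.0, 0.0429, 0.0], [-0.0, 0.0992, 0.0]]
0.66 [[-0.4, 0.0, -4.1], [-1.1, 0.0, -8.3], [-1.8, 0.0, -12.4], [-2.7, 0.0, -16.4], [-3.8, -0.0, -20.4], [-4.9, 0.0, -24.4], [-6.1, 0.0, -28.3], [-7.4, 0.0, -32.1]] [[0.0, 0.0675, 0.0], [0.0, 0.1329, 0.0]]
0.92 [[-0.8, 0.0, -3.9], [-1.7, -0.0, -7.8], [-2.6, -0.0, -11.6], [-3.5, -0.0, -15.4], [-4.4, -0.0, -19.1], [-5.2, 0.0, -22.7], [-6.1, -0.0, -26.3], [-6.8, -0.0, -29.9]] [[-0.0, 0.054, -0.0], [0.0, 0.0875, -0.0]]
1.18 [[-0.3, 0.0, -3.6], [-0.6, 0.0, -7.1], [-0.7, 0.0, -10.6], [-1.0, 0.0, -14.1], [-1.3, 0.0, -18.2], [-1.8, 0.0, -22.4], [-2.5, 0.0, -26.6], [-3.3, 0.0, -30.7]] [[-0.0, 0.0064, 0.0], [-0.0, 0.0064, 0.0]]
1.44 [[-0.9, 0.0, -4.1], [-2.0, 0.0, -8.2], [-3.2, 0.0, -12.2], [-4.5, 0.0, -16.2], [-6.0, -0.0, -20.1], [-7.6, 0.0, -23.9], [-9.4, 0.0, -27.7], [-11.3, 0.0, -31.5]] [[0.0, 0.0, 0.0], [0.0, 0.0, 0.0]]
1.68 [[-1.9, 0.0, -3.4], [-3.8, 0.0, -6.7], [-5.9, 0.0, -10.0], [-8.1, 0.0, -13.1], [-10.3, -0.0, -16.3], [-12.7, -0.0, -19.3], [-15.1, 0.0, -22.2], [-17.7, -0.0, -25.1]] [[0.0, 0.0, 0.0], [0.0, 0.0, 0.0]]
1.9 [[-2.4, 0.0, -2.5], [-4.9, 0.0, -5.0], [-7.5, 0.0, -7.4], [-10.1, 0.0, -9.7], [-12.8, 0.0, -12.0], [-15.5, 0.0, -14.1], [-18.3, 0.0, -16.2], [-21.2, 0.0, -18.2]] [[0.0, 0.0, 0.0], [0.0, 0.0, 0.0]]
```

Emit:
jog_arm:
  linear:
    - [1.7, 0, -1.8]
    - [2.6, 0, -3.7]
    - [3.4, 0, -5.6]
    - [4.2, 0, -7.5]
    - [4.8, 0, -9.4]
    - [5.4, 0, -11.4]
    - [6.0, 0, -13.4]
    - [6.4, 0, -15.4]
  turn:
    - [0, 0.002, 0]
    - [0, 0.004, 0]
    - [0, 0.006, 0]
    - [0, 0.008, 0]
    - [0, 0.012, 0]
    - [0, 0.016, 0]
    - [0, 0.02, 0]
    - [0, 0.024, 0]
  gripper: [1, 1, 1, 1, 1, 1, 1, 1]

```text
t: 9.28
tcp_pos: [0.5032, 0.1143, 0.1276]
ee_rot: [3.141, -0.725, -1.888]
wrist_force: [-0.3, -0.7, 0.6]
grip_width: 0.998
finger_force: 0.3
```

Run:
```python
from plan import *
w=snap('wrist','w4.png');b=snap('scene')
s=robot.state();print(s['wrist_force'],s['moment'],s['finger_force'],rel(pl(.16)))
g=w['frame'].astype(int).sum(2)
for phi in (0,.08,.16):
    r=np.array([-.14,.008]);c,s=np.cos(phi),np.sin(phi)
    print(phi,[proj(w,cw([.07+c*r[0]+s*r[1],y,.05-s*r[0]+c*r[1]],P)).round(1).tolist() for y in(-.075,-.03)])
for c in (250,280,300): d=np.diff(g[200:300,c]);print(c,200+np.argsort(-d)[:4])
cv2.imwrite('pics/w4s.png',np.hstack([cv2.resize(w['frame'],(400,300)),cv2.resize(b['frame'][160:250,300:420],(400,300),interpolation=2)])[:,:,::-1])
```

```text
[-0.29021945 -0.27647603 -0.43376502] [ 0.19686826 -0.01047285 -0.02898677] 0.3408264135941863 ([0.2, -0.1, 0.3], [-0.0004, -0.0002, 0.0005])
0 [[215.2, 277.8], [306.6, 277.8]]
0.08 [[211.3, 273.8], [308.8, 273.8]]
0.16 [[206.8, 271.4], [311.4, 271.4]]
250 [273 272 271 274]
280 [272 273 275 274]
300 [272 273 274 271]
```

View pics/w4s.png

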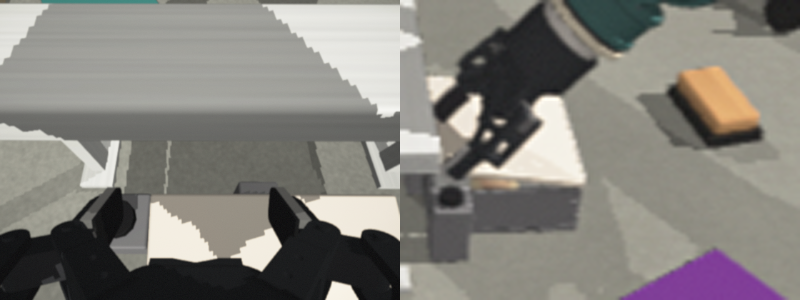

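The lid has let go and follows the finger: its edge is at row 272.5, which is about 0.14 rad, and the scene view shows the gap at its side (px (490,185)). I carry on backing away.

Emit:
jog_arm:
  linear:
    - [0.7, 0, -3.7]
    - [1.3, 0, -7.4]
    - [1.6, 0, -11.2]
    - [1.7, 0, -15]
    - [1.6, 0, -18.8]
    - [1.3, 0, -22.6]
    - [0.8, 0, -26.4]
    - [0.2, 0, -30.2]
  turn:
    - [0, 0.01, 0]
    - [0, 0.02, 0]
    - [0, 0.03, 0]
    - [0, 0.043, 0]
    - [0, 0.056, 0]
    - [0, 0.07, 0]
    - [0, 0.085, 0]
    - [0, 0.1, 0]
  gripper: [1, 1, 1, 1, 1, 1, 1, 1]

```text
t: 10.05
tcp_pos: [0.5095, 0.1334, 0.1505]
ee_rot: [3.141, -0.826, -1.888]
wrist_force: [0.3, 0.1, 0.2]
grip_width: 0.999
finger_force: 0.4
```

Emit:
jog_arm:
  linear:
    - [-0.4, 0, -4.1]
    - [-1.1, 0, -8.3]
    - [-1.8, 0, -12.4]
    - [-2.7, 0, -16.4]
    - [-3.8, 0, -20.4]
    - [-4.9, 0, -24.4]
    - [-6.1, 0, -28.3]
    - [-7.4, 0, -32.1]
  turn:
    - [0, 0.017, 0]
    - [0, 0.034, 0]
    - [0, 0.051, 0]
    - [0, 0.068, 0]
    - [0, 0.085, 0]
    - [0, 0.1, 0]
    - [0, 0.117, 0]
    - [0, 0.133, 0]
  gripper: [1, 1, 1, 1, 1, 1, 1, 1]

```text
t: 10.72
tcp_pos: [0.5185, 0.1606, 0.1668]
ee_rot: [3.141, -0.959, -1.888]
wrist_force: [-0.1, -0.0, 1.8]
grip_width: 0.999
finger_force: 0.5
```

Run:
```python
from plan import *
w=snap('wrist','w5.png');s=robot.state();print(s['wrist_force'],s['finger_force'],rel(pl(.66)),s['joint_positions'])
```

```text
[0.12874382 0.0386074  0.63893223] 0.5037096468731761 ([0.5, -0.1, 0.8], [-0.0005, -0.0038, 0.0006]) [ 0.48321215  0.23912192  1.68836138 -0.65486847  1.92908608 -2.34183641]
```

Emit:
jog_arm:
  linear:
    - [-0.8, 0, -3.9]
    - [-1.7, 0, -7.8]
    - [-2.6, 0, -11.6]
    - [-3.5, 0, -15.4]
    - [-4.4, 0, -19.1]
    - [-5.2, 0, -22.7]
    - [-6.1, 0, -26.3]
    - [-6.8, 0, -29.9]
  turn:
    - [0, 0.014, 0]
    - [0, 0.028, 0]
    - [0, 0.042, 0]
    - [0, 0.054, 0]
    - [0, 0.064, 0]
    - [0, 0.073, 0]
    - [0, 0.081, 0]
    - [0, 0.0875, 0]
  gripper: [1, 1, 1, 1, 1, 1, 1, 1]

```text
t: 11.43
tcp_pos: [0.5273, 0.1875, 0.1784]
ee_rot: [3.141, -1.046, -1.888]
wrist_force: [-0.8, 0.7, 2.0]
grip_width: 1.003
finger_force: 0.7
```

Emit:
jog_arm:
  linear:
    - [-0.3, 0, -3.6]
    - [-0.6, 0, -7.1]
    - [-0.7, 0, -10.6]
    - [-1, 0, -14.1]
    - [-1.3, 0, -18.2]
    - [-1.8, 0, -22.4]
    - [-2.5, 0, -26.6]
    - [-3.3, 0, -30.7]
  turn:
    - [0, 0.003, 0]
    - [0, 0.005, 0]
    - [0, 0.006, 0]
    - [0, 0.0064, 0]
    - [0, 0.0064, 0]
    - [0, 0.0064, 0]
    - [0, 0.0064, 0]
    - [0, 0.0064, 0]
  gripper: [1, 1, 1, 1, 1, 1, 1, 1]

```text
t: 12.1
tcp_pos: [0.5362, 0.2144, 0.1911]
ee_rot: [3.142, -1.051, -1.888]
wrist_force: [-0.0, 0.9, 2.2]
grip_width: 0.998
finger_force: 0.8
```

Emit:
jog_arm:
  linear:
    - [-0.9, 0, -4.1]
    - [-2, 0, -8.2]
    - [-3.2, 0, -12.2]
    - [-4.5, 0, -16.2]
    - [-6, 0, -20.1]
    - [-7.6, 0, -23.9]
    - [-9.4, 0, -27.7]
    - [-11.3, 0, -31.5]
  turn:
    - [0, 0, 0]
    - [0, 0, 0]
    - [0, 0, 0]
    - [0, 0, 0]
    - [0, 0, 0]
    - [0, 0, 0]
    - [0, 0, 0]
    - [0, 0, 0]
  gripper: [1, 1, 1, 1, 1, 1, 1, 1]

```text
t: 12.77
tcp_pos: [0.5465, 0.2457, 0.1967]
ee_rot: [3.141, -1.051, -1.888]
wrist_force: [0.7, 1.6, 1.6]
grip_width: 0.999
finger_force: 1.0
```

Run:
```python
from plan import *
w=snap('wrist','w6.png');b=snap('scene','s6.png');s=robot.state();print(s['wrist_force'],s['finger_force'],rel(pl(1.44)),s['joint_positions'])
```

```text
[1.12018297 1.90784429 1.88549712] 0.9828363172709942 ([0.6, -0.2, 0.5], [-0.0006, -0.001, 0.0004]) [ 0.5775512   0.37903666  1.49016777 -0.67836055  2.09564395 -2.33383123]
```

View pics/s6.png

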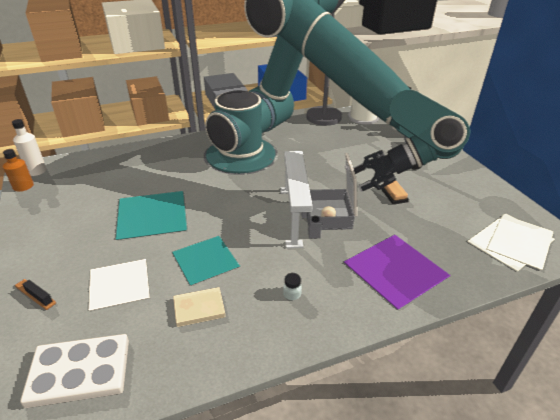

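The lid is nearly upright against the finger (px (350,185)), and the dome shows in the tray at (328,212). I take it on to the stop.

Emit:
jog_arm:
  linear:
    - [-1.9, 0, -3.4]
    - [-3.8, 0, -6.7]
    - [-5.9, 0, -10]
    - [-8.1, 0, -13.1]
    - [-10.3, 0, -16.3]
    - [-12.7, 0, -19.3]
    - [-15.1, 0, -22.2]
    - [-17.7, 0, -25.1]
  turn:
    - [0, 0, 0]
    - [0, 0, 0]
    - [0, 0, 0]
    - [0, 0, 0]
    - [0, 0, 0]
    - [0, 0, 0]
    - [0, 0, 0]
    - [0, 0, 0]
  gripper: [1, 1, 1, 1, 1, 1, 1, 1]

```text
t: 13.53
tcp_pos: [0.556, 0.2747, 0.1937]
ee_rot: [3.141, -1.051, -1.888]
wrist_force: [0.4, 2.2, 1.5]
grip_width: 1.002
finger_force: 1.2
```

Emit:
jog_arm:
  linear:
    - [-2.4, 0, -2.5]
    - [-4.9, 0, -5]
    - [-7.5, 0, -7.4]
    - [-10.1, 0, -9.7]
    - [-12.8, 0, -12]
    - [-15.5, 0, -14.1]
    - [-18.3, 0, -16.2]
    - [-21.2, 0, -18.2]
  turn:
    - [0, 0, 0]
    - [0, 0, 0]
    - [0, 0, 0]
    - [0, 0, 0]
    - [0, 0, 0]
    - [0, 0, 0]
    - [0, 0, 0]
    - [0, 0, 0]
  gripper: [1, 1, 1, 1, 1, 1, 1, 1]

```text
t: 14.2
tcp_pos: [0.5642, 0.2995, 0.1842]
ee_rot: [3.141, -1.051, -1.888]
wrist_force: [0.1, -0.1, -0.3]
grip_width: 1.0
finger_force: 0.0
```

Run:
```python
from plan import *
s=robot.state();print(s['wrist_force'],s['finger_force'],rel(pl(1.9)),incase(cur()[0]))
for n in('scene','top'):
    v=snap(n,n+'7.png')
    for o in('dome','lid'):
        for r in robot.find_in(n,o):print(n,o,np.round(r['xyz'],3),round(r['p'],2),proj(v,r['xyz']).round(),incase(r['xyz']).round(3))
    for r in robot.regions_of(n,'dome'):
        m=np.argwhere(r['mask']);print('mask',round(r['p'],2),m.min(0),m.max(0),m.mean(0))
    print('ctr',proj(v,cw([0,0,.023],P)),[proj(v,cw(X,P)).round().tolist() for X in([.07+.14*.227,-.075,.186],[.102,.075,.186])])
```

```text
[ 0.07681503 -0.06010105 -0.29201263] 0.0 ([0.7, -0.1, 0.1], [-0.0002, -0.0013, 0.0004]) [ 0.17342223 -0.04786875  0.18417415]
scene dome [0.489 0.14  0.037] 0.41 [328. 211.] [-0.002 -0.026  0.037]
scene lid [0.507 0.232 0.124] 0.63 [360. 185.] [ 0.091 -0.015  0.124]
ctr [327.45517813 209.07356012] [[370.0, 179.0], [360.0, 153.0]]
top dome [0.477 0.139 0.03 ] 0.69 [221. 215.] [-0.006 -0.015  0.03 ]
top lid [0.487 0.234 0.133] 0.65 [178. 207.] [0.088 0.005 0.133]
mask 0.48 [208 211] [224 227] [216.1040724  219.37556561]
ctr [217.03182959 220.430593  ] [[178.0, 172.0], [158.0, 230.0]]
```

Run:
```python
from plan import *
v=snap('top');a=snap('scene')
d=ray(v,219.3,216.0,.020);print('dome',d,incase(d))
for r in robot.regions_of('scene','dome'):
    m=np.argwhere(r['mask']);print(round(r['p'],2),m.min(0),m.max(0))
cv2.imwrite('pics/d1.png',np.hstack([cv2.resize(v['frame'][190:250,180:260],(400,300),interpolation=2),cv2.resize(a['frame'][185:245,295:375],(400,300),interpolation=2)])[:,:,::-1])
for q in [(pose([.25,-.02,.30],.6,0,0))]: print(rel(q))
```

```text
dome [0.47705875 0.14400424 0.02      ] [-0.00155889 -0.01373392  0.02      ]
0.56 [206 321] [216 335]
([62.0, 27.8, -124.0], [-0.0003, -0.451, 0.0003])
```

View pics/d1.png

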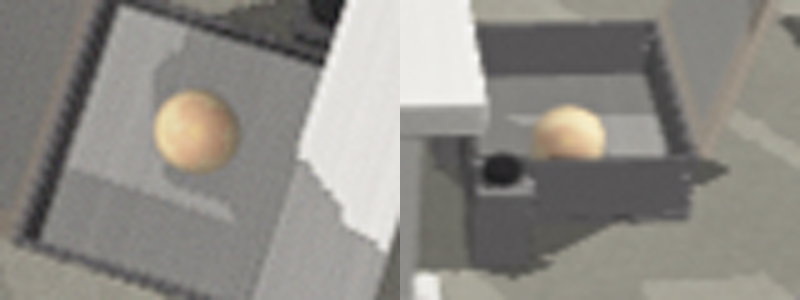

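The dome sits at crop px (197,131), top px about (219,216), which is case (-1.5,-14) mm. The lid is open. I retreat and go over the dome.

Emit:
jog_arm:
  linear:
    - [0, 0, -25]
    - [5, 5, -55]
    - [20, 12, -85]
    - [35, 20, -110]
    - [50, 27, -124]
    - [62, 27.8, -124]
    - [62, 27.8, -124]
    - [62, 27.8, -124]
  turn:
    - [0, 0, 0]
    - [0, -0.05, 0]
    - [0, -0.15, 0]
    - [0, -0.25, 0]
    - [0, -0.35, 0]
    - [0, -0.45, 0]
    - [0, -0.45, 0]
    - [0, -0.45, 0]
  gripper: [1, 1, 1, 1, 1, 1, 1, 0.8]

```text
t: 15.42
tcp_pos: [0.5616, 0.3804, 0.3013]
ee_rot: [-3.14, -0.601, -1.89]
wrist_force: [0.2, 0.5, -0.8]
grip_width: 0.882
finger_force: 0.0
```

Run:
```python
from plan import *
print(incase(cur()[0]),robot.state()['joint_positions'])
print(rel(pose([-.0015,-.014,.31],0,0,0)))
```

```text
[ 0.24940956 -0.02010504  0.3012888 ] [ 0.65933988  0.3536612   1.22859563 -0.36492354  2.04732331 -2.25137833]
([211.9, 6.1, 134.7], [-0.0013, -0.601, -0.0005])
```

Emit:
jog_arm:
  linear:
    - [32, 1, 18]
    - [64, 2, 38]
    - [96, 3, 58]
    - [128, 4, 78]
    - [160, 5, 98]
    - [190, 6, 118]
    - [212, 6.1, 134.7]
    - [212, 6.1, 134.7]
  turn:
    - [0, -0.1, 0]
    - [0, -0.2, 0]
    - [0, -0.3, 0]
    - [0, -0.4, 0]
    - [0, -0.5, 0]
    - [-0.001, -0.601, 0]
    - [-0.001, -0.601, 0]
    - [-0.001, -0.601, 0]
  gripper: [0.85, 0.85, 0.85, 0.85, 0.85, 0.85, 0.85, 0.85]

```text
t: 16.08
tcp_pos: [0.4761, 0.1403, 0.3073]
ee_rot: [3.139, -0.004, -1.892]
wrist_force: [-0.3, 0.2, -0.6]
grip_width: 0.854
finger_force: 0.0
```

Run:
```python
from plan import *
w=snap('wrist','w8.png')
print(incase(cur()[0]),robot.state()['joint_positions'],robot.state()['grip_width'])
print(rel(pose([-.0015,-.014,.15],0,0,0)))
for r in robot.find_in('wrist','dome'):print(r['p'],incase(r['xyz']),proj(w,r['xyz']))
for r in robot.regions_of('wrist','dome'):
    m=r['mask'].astype(np.uint8);c=max(cv2.findContours(m,0,2)[0],key=cv2.contourArea);(u,v),rad=cv2.minEnclosingCircle(c);print(r['p'],u,v,rad,incase(ray(w,u,v,.022)))
print(proj(w,cw([-.0015,-.014,.022],P)))
```

```text
[-0.00343848 -0.01416186  0.30732285] [ 2.38912389e-01 -2.75838504e-01  1.80498530e+00 -1.39221278e-03
  1.61702462e+00 -2.58210553e+00] 0.849577789075482
([-2.5, -0.3, 157.3], [0.0031, -0.0036, -0.0027])
0.82 [-0.00444532 -0.01841202  0.0308    ] [266.89158512 185.67723696]
0.82 271.9053955078125 186.17567443847656 22.274477005004883 [-0.00213936 -0.01326932  0.022     ]
[271.2171141  186.77226245]
```

Emit:
jog_arm:
  linear:
    - [-1, 0, 15]
    - [-2.5, -0.3, 45]
    - [-2.5, -0.3, 80]
    - [-2.5, -0.3, 115]
    - [-2.5, -0.3, 140]
    - [-2.5, -0.3, 155]
    - [-2.5, -0.3, 157.3]
    - [-2.5, -0.3, 157.3]
  turn:
    - [0.003, -0.0036, -0.0027]
    - [0.003, -0.0036, -0.0027]
    - [0.003, -0.0036, -0.0027]
    - [0.003, -0.0036, -0.0027]
    - [0.003, -0.0036, -0.0027]
    - [0.003, -0.0036, -0.0027]
    - [0.003, -0.0036, -0.0027]
    - [0.003, -0.0036, -0.0027]
  gripper: [0.72, 0.72, 0.72, 0.72, 0.72, 0.72, 0.72, 0.72]

```text
t: 16.9
tcp_pos: [0.4782, 0.1476, 0.1499]
ee_rot: [3.14, 0.001, -1.884]
wrist_force: [0.4, -0.1, 0.4]
grip_width: 0.723
finger_force: 0.0
```

Run:
```python
from plan import *
w=snap('wrist','w9.png')
s=robot.state();print(incase(cur()[0]),s['grip_width'],s['wrist_force'],s['joint_positions'])
print(rel(pose([-.0015,-.014,.081],0,0,0)))
for r in robot.regions_of('wrist','dome'):
    m=r['mask'].astype(np.uint8);c=max(cv2.findContours(m,0,2)[0],key=cv2.contourArea);(u,v),rad=cv2.minEnclosingCircle(c);print(r['p'],u,v,rad,incase(ray(w,u,v,.022)))
print(proj(w,cw([-.0015,-.014,.022],P)))
```

```text
[ 0.00226661 -0.01415737  0.15130555] 0.7152362607107549 [0.36001238 0.14043281 0.99897467] [ 2.47332029e-01 -1.87154487e-01  1.98828690e+00  1.57624538e-03
  1.33860510e+00 -2.58080554e+00]
([3.9, 0.2, 70.3], [-0.0007, 0.0023, 0.0041])
0.93 271.09051513671875 222.82789611816406 38.754390716552734 [-0.00292783 -0.01349237  0.022     ]
[270.2475642  225.06913079]
```

Emit:
jog_arm:
  linear:
    - [2, 0, 12]
    - [4, 0.2, 25]
    - [4.4, 0.2, 38]
    - [4.4, 0.2, 50]
    - [4.4, 0.2, 60]
    - [4.4, 0.2, 67]
    - [4.4, 0.2, 70.3]
    - [4.4, 0.2, 70.3]
  turn:
    - [0, 0.0023, 0.004]
    - [0, 0.0023, 0.004]
    - [0, 0.0023, 0.004]
    - [0, 0.0023, 0.004]
    - [0, 0.0023, 0.004]
    - [0, 0.0023, 0.004]
    - [0, 0.0023, 0.004]
    - [0, 0.0023, 0.004]
  gripper: [0.72, 0.72, 0.72, 0.72, 0.72, 0.72, 0.72, 0.72]

```text
t: 17.67
tcp_pos: [0.4768, 0.1428, 0.0802]
ee_rot: [-3.141, 0.001, -1.89]
wrist_force: [-0.2, -0.8, 0.1]
grip_width: 0.722
finger_force: 0.0
```

Run:
```python
from plan import *
s=robot.state();print(incase(cur()[0]),s['grip_width'],s['wrist_force'],s['moment'])
print(rel(pose([-.002,-.014,.081],0,0,0)))
```

```text
[-0.00278104 -0.01389737  0.08016659] 0.7219687485720122 [-0.19833663 -0.81320765  0.1136534 ] [-0.00993564  0.0302126   0.02056731]
([-0.8, -0.1, -0.8], [-0.0009, 0.0006, -0.0012])
```

Everything is clear of contact. I close with a soft grip.

Emit:
jog_arm:
  linear:
    - [-0.8, 0, -0.8]
    - [-0.8, 0, -0.8]
    - [-0.8, 0, -0.8]
    - [-0.8, 0, -0.8]
    - [-0.8, 0, -0.8]
    - [-0.8, 0, -0.8]
    - [-0.8, 0, -0.8]
    - [-0.8, 0, -0.8]
  turn:
    - [0, 0, 0]
    - [0, 0, 0]
    - [0, 0, 0]
    - [0, 0, 0]
    - [0, 0, 0]
    - [0, 0, 0]
    - [0, 0, 0]
    - [0, 0, 0]
  gripper: [0.65, 0.6, 0.55, 0.5, 0.45, 0.45, 0.45, 0.45]
  force: 25

```text
t: 18.33
tcp_pos: [0.4777, 0.1437, 0.0828]
ee_rot: [-3.139, 0.002, -1.89]
wrist_force: [-0.8, 0.1, 5.1]
grip_width: 0.519
finger_force: 24.9
```

Run:
```python
from plan import *
s=robot.state();print(incase(cur()[0]),s['grip_width'],s['finger_force'],s['wrist_force'],s['moment'])
```

```text
[-0.00163404 -0.01441904  0.0827731 ] 0.5187989172622929 24.89986485801637 [-0.83031334  0.13777419  5.11255069] [-0.02158974  0.23166025  0.01962017]
```

Emit:
jog_arm:
  linear:
    - [0, 0, -3]
    - [0, 0, -8]
    - [0, 0, -15]
    - [0, 0, -25]
    - [0, 0, -35]
    - [0, 0, -45]
    - [0, 0, -55]
    - [0, 0, -65]
  turn:
    - [0, 0, 0]
    - [0, 0, 0]
    - [0, 0, 0]
    - [0, 0, 0]
    - [0, 0, 0]
    - [0, 0, 0]
    - [0, 0, 0]
    - [0, 0, 0]
  gripper: [0.45, 0.45, 0.45, 0.45, 0.45, 0.45, 0.45, 0.45]

```text
t: 19.0
tcp_pos: [0.4772, 0.1436, 0.1482]
ee_rot: [-3.139, 0.002, -1.89]
wrist_force: [0.4, 0.3, -1.0]
grip_width: 0.531
finger_force: 25.7
```

Run:
```python
from plan import *
w=snap('wrist','w10.png');b=snap('scene')
s=robot.state();print(incase(cur()[0]),s['grip_width'],s['finger_force'],s['wrist_force'],s['moment'])
cv2.imwrite('pics/w10s.png',np.hstack([cv2.resize(w['frame'],(400,300)),cv2.resize(b['frame'][130:250,260:420],(400,300),interpolation=2)])[:,:,::-1])
p=cur()
print(rel((np.array([p[0][0],p[0][1],.31]),tilt(0))))
```

```text
[-0.0015936  -0.01451693  0.1489789 ] 0.5266613085804099 25.71663566865027 [-0.15613097  0.41133762 -0.67505179] [-0.05686254  0.02079411 -0.01447478]
([-0.4, -0.7, -161.0], [-0.0043, 0.0027, -0.0012])
```

View pics/w10s.png

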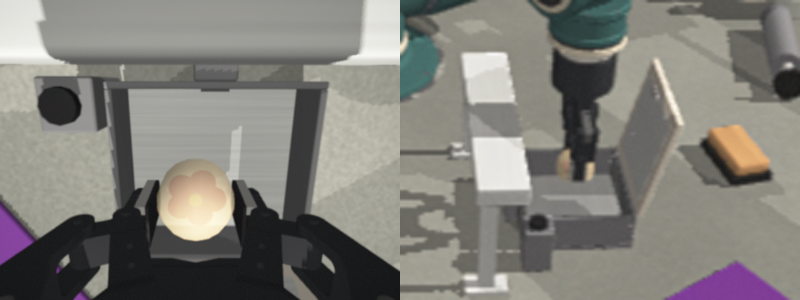

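The wrist view shows the dome level between the pads (composite px (196,200)). The scene view shows it lifted inside the tray, with the lid open. I raise it and carry it to the mat.

Emit:
jog_arm:
  linear:
    - [0, 0, -15]
    - [0, 0, -35]
    - [0, 0, -58]
    - [0, 0, -82]
    - [0, 0, -106]
    - [0, 0, -130]
    - [0, 0, -150]
    - [0, 0, -161]
  turn:
    - [-0.004, 0.0027, 0]
    - [-0.004, 0.0027, 0]
    - [-0.004, 0.0027, 0]
    - [-0.004, 0.0027, 0]
    - [-0.004, 0.0027, 0]
    - [-0.004, 0.0027, 0]
    - [-0.004, 0.0027, 0]
    - [-0.004, 0.0027, 0]
  gripper: [0.45, 0.45, 0.45, 0.45, 0.45, 0.45, 0.45, 0.45]

```text
t: 19.77
tcp_pos: [0.477, 0.1435, 0.31]
ee_rot: [3.141, -0.0, -1.89]
wrist_force: [-0.8, -0.4, -0.5]
grip_width: 0.522
finger_force: 25.9
```

```bash
cat >> h.py <<'E'
def down(yaw): return Ro.from_euler('xyz',[np.pi,0,yaw]).as_matrix()
E
python3 - <<'E'
from plan import *
s=robot.state();print(cur()[0],s['grip_width'],s['joint_positions'])
t=np.array([.527,-.271,.29]);p=cur()[0]
for f in (.5,1): print(rel((p+f*(t-p),down(-1.888-.72*f))))
E
```

```text
[0.47700659 0.14351591 0.31004363] 0.5221045492880382 [ 2.41126853e-01 -2.77236630e-01  1.80173267e+00 -2.02114089e-04
  1.61758328e+00 -2.58132292e+00]
([188.9, -88.8, 10.1], [0.0002, -0.0005, 0.3581])
([377.9, -177.5, 20.2], [0.0001, -0.0005, 0.7181])
```

Emit:
jog_arm:
  linear:
    - [12, -6, 0]
    - [34, -16, 1]
    - [60, -28, 2]
    - [88, -41, 4]
    - [116, -54, 6]
    - [144, -67, 8]
    - [170, -80, 9]
    - [189, -89, 10]
  turn:
    - [0, 0, 0.02]
    - [0, 0, 0.06]
    - [0, 0, 0.11]
    - [0, 0, 0.17]
    - [0, 0, 0.22]
    - [0, 0, 0.27]
    - [0, 0, 0.32]
    - [0, 0, 0.36]
  gripper: [0.45, 0.45, 0.45, 0.45, 0.45, 0.45, 0.45, 0.45]

```text
t: 20.43
tcp_pos: [0.5019, -0.066, 0.2969]
ee_rot: [3.139, -0.003, -2.254]
wrist_force: [0.2, 0.6, -0.8]
grip_width: 0.521
finger_force: 25.9
```

Emit:
jog_arm:
  linear:
    - [16, 3, 1]
    - [38, 5, 2]
    - [66, 4, 4]
    - [96, 2, 6]
    - [126, -1, 8]
    - [155, -6, 9]
    - [182, -12, 10]
    - [207, -17, 10]
  turn:
    - [0, 0, 0.04]
    - [0, 0, 0.08]
    - [0, 0, 0.13]
    - [0, 0, 0.18]
    - [0, 0, 0.23]
    - [0, 0, 0.28]
    - [0, 0, 0.32]
    - [0, 0, 0.36]
  gripper: [0.45, 0.45, 0.45, 0.45, 0.45, 0.45, 0.45, 0.45]

```text
t: 21.1
tcp_pos: [0.3841, -0.2368, 0.2874]
ee_rot: [3.14, -0.003, -2.612]
wrist_force: [-0.1, -0.3, -1.0]
grip_width: 0.524
finger_force: 25.9
```

Run:
```python
from plan import *
w=snap('wrist','w11.png');s=robot.state();print(cur()[0],s['ee_rot'],s['grip_width'],s['joint_positions'])
print(rel((np.array([.527,-.271,.12]),down(-2.608))))
print(proj(w,[.527,-.271,.004]))
```

```text
[ 0.38284281 -0.23934051  0.2874283 ] [ 3.14089473 -0.00428002 -2.61670102] 0.523553654259415 [-0.61349688 -0.38213016  1.9178825  -0.00359613  1.60826735 -2.7093137 ]
([-109.6, -99.8, 166.9], [0.0007, -0.0043, -0.0087])
[182.81560605 276.31539733]
```

I rotated the axes wrongly in that second row set, so the tool is 0.15 m short, which is harmless at this height. I correct it.

Emit:
jog_arm:
  linear:
    - [-10, -9, 0]
    - [-26, -24, 0]
    - [-44, -40, 0]
    - [-64, -58, 0]
    - [-82, -75, 0]
    - [-98, -90, 5]
    - [-109.6, -99.8, 20]
    - [-109.6, -99.8, 35]
  turn:
    - [0, -0.004, -0.0087]
    - [0, -0.004, -0.0087]
    - [0, -0.004, -0.0087]
    - [0, -0.004, -0.0087]
    - [0, -0.004, -0.0087]
    - [0, -0.004, -0.0087]
    - [0, -0.004, -0.0087]
    - [0, -0.004, -0.0087]
  gripper: [0.45, 0.45, 0.45, 0.45, 0.45, 0.45, 0.45, 0.45]

```text
t: 21.82
tcp_pos: [0.5322, -0.2663, 0.2513]
ee_rot: [3.14, 0.001, -2.601]
wrist_force: [-0.0, -0.1, -1.6]
grip_width: 0.521
finger_force: 25.9
```

Run:
```python
from plan import *
print(cur()[0],robot.state()['joint_positions'])
for z in(.12,.09):print(rel((np.array([.527,-.271,z]),down(-2.61))))
```

```text
[ 0.53215672 -0.26634102  0.25127923] [-5.07563947e-01 -3.83946338e-02  1.68571340e+00  1.80592095e-03
  1.49470195e+00 -2.61950504e+00]
([7.0, -1.5, 131.3], [0.0013, 0.0013, 0.0094])
([7.0, -1.5, 161.3], [0.0013, 0.0013, 0.0094])
```

Emit:
jog_arm:
  linear:
    - [4, -1, 15]
    - [7, -1.5, 38]
    - [7, -1.5, 64]
    - [7, -1.5, 90]
    - [7, -1.5, 115]
    - [7, -1.5, 135]
    - [7, -1.5, 150]
    - [7, -1.5, 158]
  turn:
    - [0.001, 0.001, 0.005]
    - [0.001, 0.001, 0.009]
    - [0.001, 0.001, 0.009]
    - [0.001, 0.001, 0.009]
    - [0.001, 0.001, 0.009]
    - [0.001, 0.001, 0.009]
    - [0.001, 0.001, 0.009]
    - [0.001, 0.001, 0.009]
  gripper: [0.45, 0.45, 0.45, 0.45, 0.45, 0.45, 0.45, 0.45]

```text
t: 22.48
tcp_pos: [0.5237, -0.2702, 0.0918]
ee_rot: [3.139, -0.001, -2.61]
wrist_force: [0.9, 0.3, -0.2]
grip_width: 0.521
finger_force: 25.9
```

Emit:
jog_arm:
  linear:
    - [0, 0, 0]
    - [0, 0, 0.8]
    - [0, 0, 1.8]
    - [0, 0, 2.8]
    - [0, 0, 3.8]
    - [0, 0, 4.8]
    - [0, 0, 5.8]
    - [0, 0, 5.8]
  turn:
    - [0, 0, 0]
    - [0, 0, 0]
    - [0, 0, 0]
    - [0, 0, 0]
    - [0, 0, 0]
    - [0, 0, 0]
    - [0, 0, 0]
    - [0, 0, 0]
  gripper: [0.45, 0.45, 0.45, 0.45, 0.45, 0.45, 0.45, 0.45]

```text
t: 23.15
tcp_pos: [0.5251, -0.2708, 0.0891]
ee_rot: [-3.141, 0.001, -2.61]
wrist_force: [-1.3, 0.6, -0.6]
grip_width: 0.521
finger_force: 25.9
```

Run:
```python
from plan import *
w=snap('wrist','w12.png');s=robot.state()
print(cur()[0],s['ee_rot'],s['wrist_force'],s['finger_force'])
```

```text
[ 0.52507274 -0.27082326  0.08917217] [-3.14125677e+00  4.72191382e-04 -2.61028896e+00] [-0.97672801 -0.28685433 -0.03834493] 25.892994180321693
```

Emit:
jog_arm:
  linear:
    - [0, 0, 1.3]
    - [0, 0, 2.6]
    - [0, 0, 3.9]
    - [0, 0, 5.2]
    - [0, 0, 6.4]
    - [0, 0, 7.4]
    - [0, 0, 8.2]
    - [0, 0, 8.5]
  turn:
    - [0, 0, 0]
    - [0, 0, 0]
    - [0, 0, 0]
    - [0, 0, 0]
    - [0, 0, 0]
    - [0, 0, 0]
    - [0, 0, 0]
    - [0, 0, 0]
  gripper: [0.45, 0.45, 0.45, 0.45, 0.45, 0.45, 0.45, 0.45]

```text
t: 23.87
tcp_pos: [0.5251, -0.2708, 0.0805]
ee_rot: [-3.141, 0.0, -2.61]
wrist_force: [1.4, -0.6, -0.6]
grip_width: 0.524
finger_force: 25.9
```

Emit:
jog_arm:
  linear:
    - [0, 0, 0.2]
    - [0, 0, 0.4]
    - [0, 0, 0.6]
    - [0, 0, 0.8]
    - [0, 0, 1]
    - [0, 0, 1.2]
    - [0, 0, 1.2]
    - [0, 0, 1.2]
  turn:
    - [0, 0, 0]
    - [0, 0, 0]
    - [0, 0, 0]
    - [0, 0, 0]
    - [0, 0, 0]
    - [0, 0, 0]
    - [0, 0, 0]
    - [0, 0, 0]
  gripper: [0.45, 0.45, 0.45, 0.45, 0.45, 0.45, 0.45, 0.45]

```text
t: 24.53
tcp_pos: [0.5251, -0.2709, 0.0795]
ee_rot: [-3.141, 0.0, -2.61]
wrist_force: [0.5, 0.8, -0.8]
grip_width: 0.525
finger_force: 25.9
```

Run:
```python
from plan import *
w=snap('wrist','w13.png');s=robot.state()
print(cur()[0],s['ee_rot'],s['wrist_force'],s['finger_force'],s['grip_width'])
```

```text
[ 0.52511114 -0.27083051  0.0795124 ] [-3.14117383e+00  4.98798819e-04 -2.61021228e+00] [-0.51853456 -0.34636534 -0.87022242] 25.892856856808066 0.5235176759580614
```

Emit:
jog_arm:
  linear:
    - [0, 0, 0.2]
    - [0, 0, 0.4]
    - [0, 0, 0.6]
    - [0, 0, 0.8]
    - [0, 0, 1]
    - [0, 0, 1.2]
    - [0, 0, 1.2]
    - [0, 0, 1.2]
  turn:
    - [0, 0, 0]
    - [0, 0, 0]
    - [0, 0, 0]
    - [0, 0, 0]
    - [0, 0, 0]
    - [0, 0, 0]
    - [0, 0, 0]
    - [0, 0, 0]
  gripper: [0.45, 0.45, 0.45, 0.45, 0.45, 0.45, 0.45, 0.45]

```text
t: 25.25
tcp_pos: [0.5251, -0.2708, 0.0788]
ee_rot: [-3.141, 0.0, -2.61]
wrist_force: [-3.9, 3.0, 7.0]
grip_width: 0.524
finger_force: 26.5
```

Run:
```python
from plan import *
w=snap('wrist','w14.png');s=robot.state()
print(cur()[0],s['ee_rot'],s['wrist_force'],s['finger_force'],s['grip_width'])
```

```text
[ 0.52513454 -0.27086732  0.07882302] [-3.14108082e+00  5.29002983e-04 -2.61021176e+00] [-4.25444032  2.83663224  6.59958698] 26.497190524823964 0.5235523949281391
```

The dome touches the mat at the expected height (7 N). I ease back 0.4 mm and open.

Emit:
jog_arm:
  linear:
    - [0, 0, -0.4]
    - [0, 0, -0.4]
    - [0, 0, -0.4]
    - [0, 0, -0.4]
    - [0, 0, -0.4]
    - [0, 0, -0.4]
    - [0, 0, -0.4]
    - [0, 0, -0.4]
  turn:
    - [0, 0, 0]
    - [0, 0, 0]
    - [0, 0, 0]
    - [0, 0, 0]
    - [0, 0, 0]
    - [0, 0, 0]
    - [0, 0, 0]
    - [0, 0, 0]
  gripper: [0.5, 0.53, 0.55, 0.58, 0.62, 0.68, 0.74, 0.8]

```text
t: 25.97
tcp_pos: [0.5251, -0.2708, 0.0787]
ee_rot: [-3.141, 0.0, -2.61]
wrist_force: [0.3, -0.3, 0.1]
grip_width: 0.801
finger_force: 0.0
```

Emit:
jog_arm:
  linear:
    - [0, 0, 0]
    - [0, 0, -5]
    - [0, 0, -15]
    - [0, 0, -35]
    - [0, 0, -60]
    - [0, 0, -85]
    - [0, 0, -110]
    - [0, 0, -130]
  turn:
    - [0, 0, 0]
    - [0, 0, 0]
    - [0, 0, 0]
    - [0, 0, 0]
    - [0, 0, 0]
    - [0, 0, 0]
    - [0, 0, 0]
    - [0, 0, 0]
  gripper: [0.8, 0.8, 0.8, 0.8, 0.8, 0.8, 0.8, 0.8]

```text
t: 26.63
tcp_pos: [0.5251, -0.2709, 0.212]
ee_rot: [-3.139, 0.002, -2.61]
wrist_force: [0.6, -0.6, -0.2]
grip_width: 0.798
finger_force: 0.0
```

Run:
```python
from plan import *
w=snap('wrist');v=snap('scene');s=robot.state()
print(cur()[0],s['wrist_force'],s['grip_width'])
for n,c in(('wrist',w),('scene',v)):
  for r in robot.regions_of(n,'dome'):
    m=r['mask'].astype(np.uint8);c_=max(cv2.findContours(m,0,2)[0],key=cv2.contourArea);(u,q),rad=cv2.minEnclosingCircle(c_);print(n,r['p'],u,q,rad,ray(c,u,q,.018))
cv2.imwrite('pics/f.png',np.hstack([cv2.resize(w['frame'],(360,270)),cv2.resize(v['frame'][140:320,160:400],(360,270),interpolation=2)])[:,:,::-1])
```

```text
[ 0.52591307 -0.2712885   0.2138114 ] [-0.26363214  0.35405583  0.42333935] 0.7994017344983191
wrist 0.8 274.505859375 202.43978881835938 29.171926498413086 [ 0.52327383 -0.27092125  0.018     ]
scene 0.77 205.57843017578125 255.44117736816406 7.875341415405273 [ 0.53082001 -0.26980615  0.018     ]
```

View pics/f.png

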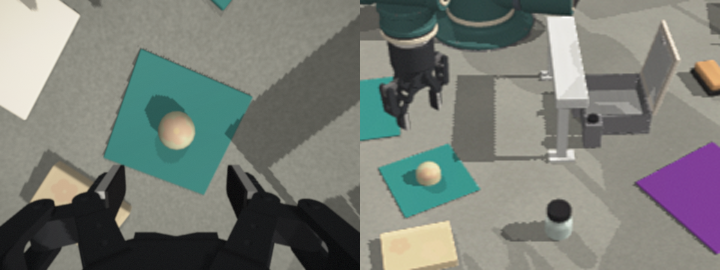

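The dome lies on the middle of the small teal mat (composite px (177,130) and (428,174)). The case is open and the bystanders have not moved.

```bash
python3 -c "
from bench import robot
print(robot.finish_job())"
```

```text
the job is handed in; nothing more can be done
None
```

I handed the job in at about 27 s: the lid was steadied from release to its open stop, the dome lies flat in the middle of the small teal mat, the case is open, and nothing else on the bench was touched (the result of the judging was not reported back).

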